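Snap the handle onto the grout scrubber head

ROBOT

A 7-joint arm with a two-finger parallel gripper is mounted at the origin on the work surface. World frame = base frame: x ahead of the robot, y to its left, z up, the work surface at z = 0. Lengths are in m, angles in rad, forces in N, time in s.
With the tool pointing down it reaches from about 0.425 to 0.875 m from the base axis. Payload 4.7 kg.
Tool frame: the origin (TCP) lies at the very end of the fingers, on their centre line; the grasp point (between the pads) lies 19 mm behind it; z points along the fingers, y is the line along which they close (so a half turn about z gives the same grasp; the last joint's range is limited). The gripper opens to 87 mm and grips with 3 to 60 N. Pads are 19 mm wide; open, the fingers measure 117 mm over their backs; the gripper's body (75 mm by 190 mm) begins 51 mm behind the grasp point.
Start: joints at [1.309, 0.321, -0.07, 1.45, 0.023, 1.371, -0.057], TCP at [0.177, -0.625, 0.223] pointing down, gripper open.
Joint ranges: [-2.86, 2.86], [-0.3, 2.09], [-1.38, 1.24], [0.06, 2.45], [-1.56, 4.7], [0.09, 2.05], [-2.69, 2.69]. Speed limits (rad/s): [2.57, 2.57, 3.14, 3.14, 3.14, 3.14, 3.14].

INTERFACE

Orientations are given as a rotation vector (axis times angle).
In Python, from bench import ctrl, vision gives the robot as it stands.
- The arm moves only by the tool jog_arm, never from a script. Its argument "increments" is a list of rows, each an object of numbers: "tx", "ty", "tz": the shift along the tool's x, y, z in mm; "wx", "wy", "wz": the turn, a rotation vector about the tool's x, y, z in rad; "gripper": the opening, from 0 (shut) to 1 (fully open). In form: [{"tx": .., "ty": .., "tz": .., "wx": .., "wy": .., "wz": .., "gripper": ..}, ...]. A call has exactly 5 rows; each row is the pose to reach, as a shift and turn from the pose commanded when the call began, along the tool's axes at that moment; what a row does not reach only later rows make up. A row lasts 1/12 s, in which the tool goes at most 41.7 mm and 7.16 degrees, less where a joint would pass 70% of its speed; a pose out of reach is approached as far as the arm can. A call with a gripper value outside its range is refused whole. The fingers move at their own pace and stop on an object; "grip_force" is the grip in N (left out, the last holds). Time passes only in rows, so rows that repeat a pose let the fingers close, or fill a call up. It gives the time, the measured TCP pose, the force, the opening and the grip force at its end, in the units of the state.
- ctrl.get_state(): the state, without advancing time (a new reading comes with each control period).
- vision.get_image(name): name is "scene" or "top" or "wrist"; returns a dict with "color" (400x640x3 uint8, blue, green, red), "fx", "fy", "cx", "cy" (pixels), "extrinsics" (4x4, takes a point from world to camera coordinates). Camera axes: x right, y down, z forward; pixel columns grow to the right and rows downward; lengths in m; the calibration is good to about 2 mm. The wrist camera is an equidistant fisheye: a pixel r from the principal point sees the ray r / f radians off the axis. A picture is of the moment at which its call begins. There is no depth.
- ctrl.close_job(): hands the job in; it is judged then, once.
Trained networks look in the newest picture that a camera, given by its name, has taken for a name from the list of things; names that differ only in an ending like _2 or _b are one class to them, and where a whole thing is asked for, a point or a joint stands for the part that bears it (a point fixed in the world has none). Each returns a list of dicts, best first, with "conf" (0 to 1); they miss things now and then, are a little off and sometimes report something else, mostly with a low value. They report only what shows in the picture. A call takes as long as a camera call. They do not tell look-alikes from the thing itself.
- vision.spot_in(camera, thing): "bbox" ([left, top, right, bottom] in pixels, round what is visible of it).
The state is a dict: "time": time; "joint_positions": joint angles; "qd": joint speeds; "joint_torque": joint torques, N m; "position": TCP position; "tool_rot": TCP orientation; "ft_force": force on the tool from outside, world axes, zero at the start; "torque": the same for the moment, N m; "grip_width": opening from 0.0 (shut) to 1.0 (fully open); "grip_force": force on a finger pad.
Only numpy, scipy, OpenCV 4.12 (cv2) and the standard library are available. Lean on these libraries where they do the work, as an engineer would, in place of code of your own. Each camera call takes 0.05 s, during which the arm holds its last target. There are 200 camera calls.

TASK

Take the short tube handle out of its storage block and slide it down over the upright stub of the grout scrubber head until its foot sits on the rubber washer; then, pressing lightly down on the washer, turn it slowly until the stub's spring button pops out through the hole in the tube and locks it. Push and turn gently, never with more than about 3 kg of force on the head, let go with the handle standing locked on the stub, and do not disturb the other things in the tray.

Things in the scene. Friction and masses are not known exactly. Their poses are not given: they have to be found in the camera images.
- handle_grip (a point): Centre of the hand grip of the loose handle (about 0.18 kg, standing upright). The black plastic grip is 64 mm high, 40 mm wide along its own x, 24 mm thick along its own y. This point is 114 mm above the handle's foot and 32 mm below its top. Own z up. At the start the handle's lowest 12 mm stand in the storage block.
- handle_foot (a point): Centre of the foot (lower rim) of the handle's tube; axes as handle.
- collar (a point): On the stub's axis, at the top of the rubber washer (the collar) where the tube's foot sits when home, 44 mm above the head's underside; axes as head, z up. The stub, 25 mm in diameter, stands 50 mm above this point, its last 8 mm tapered to 16 mm; the tube has 1 mm clearance all round. The button sticks out sideways 14 to 23 mm above this point (see snap).
- snap (a joint): Spring button in the stub, m pressed in: 0 out, 0.0065 fully in. 7 mm wide, 5 mm proud. Faces any way within 0.9 rad either side of the head's +x (not given: see or feel for it). Its top slopes: a tube pushed down presses it in (4 to 10 N; reads 0.003 to 0.005). It pops out when the hole faces it within 0.06 rad with the foot 2 to 4 mm into the washer (8 to 14 N push), then blocks turning and pulling off.
- block: Black plastic storage block, 75 x 75 x 22 mm, fixed to the tray, with one round upright hole 35 mm in diameter and 12 mm deep at its centre, in which the handle stands. Origin at the centre of its underside. Block and head stand one to the left and one to the right; which is where varies.
- head: Grout scrubber head, fixed to the tray by two steel straps: grey pad and plate 124 x 84 x 26 mm (long side along own x), a round boss 48 mm across on it, topped by a rubber washer 42 mm across (it yields 1 mm per 3 N, 4.5 mm at most), and an upright white nylon stub on the boss. Origin at the centre of its underside; own +x points roughly away from the robot.
- handle: The whole handle, 146 mm high, origin at the centre of its foot, axes as handle_grip: below the grip a round aluminium tube 82 mm long, 32 mm outside, 27 mm inside, open at the foot. The button hole (9 mm wide, from 16 to 29 mm above the foot) is in the side its own +x points to: at the start roughly away from the robot.
- tape_mid (a point): Centre of a loose tape measure, 72 x 36 x 64 mm high, standing on the tray between head and block. Leave alone.
- gauge_mid (a point): Centre of a loose profile gauge lying flat, 150 mm long along its own y, about 95 x 18 mm across, at the far end of the tray. Leave alone.
- mallet_mid (a point): Point in the wooden shaft of a loose mallet lying along its own x, 300 mm long, head 64 mm in diameter and 100 mm wide, at the left of the tray. Leave alone.
- packers_mid (a point): Centre of a loose open box of packers, 150 x 110 x 55 mm, at the right of the tray. Leave alone.
Not all that is in view belongs to the job. What is shaped like the handle but blue, orange or turquoise is not meant.

How it is judged:
On the way:
1. the tube is over the stub and has pressed the spring button in (value of joint snap above 0.0025 m and horizontal distance between handle_foot and collar below 0.005 m and z of handle_foot in the frame of collar below 0.026 m), for 0.05 s.
At the end, for the whole second after the job is handed in: The handle stands still and upright (within 0.08 rad) on the stub, its foot within 5 mm of the collar and 4 mm of the stub's axis, and the spring button is out through the hole (pressed in less than 2 mm) (value of joint snap below 0.002 m and z of handle_foot in the frame of collar below 0.005 m and horizontal distance between handle_foot and collar below 0.004 m and angle between handle's own z axis and vertical below 0.08 rad and linear speed of handle below 0.02 m/s); the robot touches nothing.
It fails at once if the handle is pressed or wrenched against the head with more than 40 N (contact force between handle and head above 40 N).
It fails at once if the tape measure, profile gauge, mallet or packer box is moved by more than 20 mm (distance of any of tape_mid, gauge_mid, mallet_mid, packers_mid from where it was at the start of the episode above 0.02 m).
It also fails if it takes over 72 s, if anything falls off the work surface, if the arm or the gripper's body presses on something with over 40 N, if the wrist force passes 120 N, or if a joint passes its speed limit or range.

## Working session

There is one attempt and no reset: what is moved stays moved. The work goes in short steps, Python scripts to look and compute and a tool call to move; the robot and the scene stay as the last step left them, time stands still between calls to the robot, and variables do not carry over. Pictures are saved under pics/ and viewed, at most 10 in all, crops included, and the job is handed in when it is done.

Besides the shell and the picture viewer there is one more tool, called after ">>>" as a command line: name --argument value ..., lists and objects as JSON in quotes. jog_arm: Moves the arm, as the interface text tells. Its arguments: {"type":"object","properties":{"increments":{"type":"array"},"grip_force":{"type":"number"}},"required":["increments"]}

```bash
mkdir -p pics
cat > h.py <<'E'
import numpy as np, cv2
from bench import ctrl, vision
from scipy.spatial.transform import Rotation as R
def px2z(im,u,v,z):
    "intersect pixel ray of a pinhole camera with plane z"
    E=np.array(im["extrinsics"]); Rm,t=E[:3,:3],E[:3,3]
    c=-Rm.T@t; d=Rm.T@np.array([(u-im["cx"])/im["fx"],(v-im["cy"])/im["fy"],1])
    return c+d*(z-c[2])/d[2]
def proj(im,p):
    E=np.array(im["extrinsics"]); q=E[:3,:3]@np.array(p)+E[:3,3]
    return np.array([im["fx"]*q[0]/q[2]+im["cx"],im["fy"]*q[1]/q[2]+im["cy"]])
E
python3 - <<'E'
from h import *
s=ctrl.get_state(); print(s["time"],s["position"],s["tool_rot"],s["grip_width"])
for c in("scene","top"):
    im=vision.get_image(c); cv2.imwrite(f"pics/{c}0.png",im["color"])
    E=np.array(im["extrinsics"]); print(c,im["fx"],im["cx"],im["cy"],-E[:3,:3].T@E[:3,3])
    for t in("handle","handle_grip","block","head","tape_mid","snap","mallet_mid","packers_mid"):
        print(c,t,[(np.round(b["bbox"]).tolist(),round(b["conf"],2)) for b in vision.spot_in(c,t)])
E
```

```text
0.0 [ 0.17676931 -0.62493567  0.22145837] [-3.10991074e+00 -4.31623296e-01  6.21494483e-04] 0.9981856037396508
scene 450.87556744414104 320.7559973111149 199.32151448713245 [1.32296873 0.44725342 0.85141293]
scene handle [([382.0, 156.0, 396.0, 201.0], 0.8), ([491.0, 254.0, 522.0, 309.0], 0.71), ([342.0, 195.0, 356.0, 245.0], 0.66), ([407.0, 148.0, 430.0, 192.0], 0.58)]
scene handle_grip [([379.0, 156.0, 398.0, 202.0], 0.81), ([431.0, 168.0, 449.0, 218.0], 0.73), ([493.0, 251.0, 525.0, 304.0], 0.7), ([344.0, 196.0, 357.0, 243.0], 0.64), ([408.0, 152.0, 424.0, 191.0], 0.58)]
scene block [([327.0, 228.0, 365.0, 257.0], 0.61)]
scene head [([225.0, 176.0, 273.0, 218.0], 0.9), ([280.0, 194.0, 301.0, 227.0], 0.55)]
scene tape_mid [([279.0, 197.0, 301.0, 228.0], 0.89)]
scene snap []
scene mallet_mid [([374.0, 227.0, 434.0, 326.0], 0.95)]
scene packers_mid [([144.0, 150.0, 213.0, 200.0], 0.75)]
top 452.40832992746783 318.20264404491445 201.1365770472252 [0.30821246 0.08198134 1.45377437]
top handle [([269.0, 260.0, 289.0, 270.0], 0.72), ([155.0, 174.0, 177.0, 195.0], 0.67), ([252.0, 275.0, 269.0, 292.0], 0.66), ([222.0, 258.0, 244.0, 269.0], 0.66), ([284.0, 177.0, 298.0, 194.0], 0.56)]
top handle_grip [([155.0, 176.0, 180.0, 194.0], 0.8), ([220.0, 256.0, 242.0, 267.0], 0.73), ([250.0, 278.0, 272.0, 292.0], 0.66), ([288.0, 178.0, 295.0, 194.0], 0.58), ([271.0, 259.0, 290.0, 272.0], 0.49)]
top block [([279.0, 176.0, 304.0, 203.0], 0.89), ([220.0, 131.0, 253.0, 223.0], 0.54)]
top head [([373.0, 179.0, 414.0, 220.0], 0.56), ([285.0, 174.0, 296.0, 193.0], 0.21)]
top tape_mid [([342.0, 183.0, 355.0, 205.0], 0.66), ([373.0, 179.0, 411.0, 217.0], 0.27)]
top snap []
top mallet_mid [([220.0, 130.0, 251.0, 226.0], 0.66)]
top packers_mid [([451.0, 166.0, 489.0, 220.0], 0.75)]
```

View pics/scene0.png

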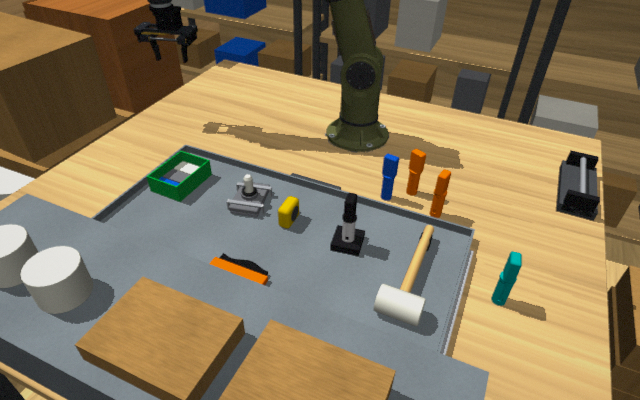

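View pics/top0.png

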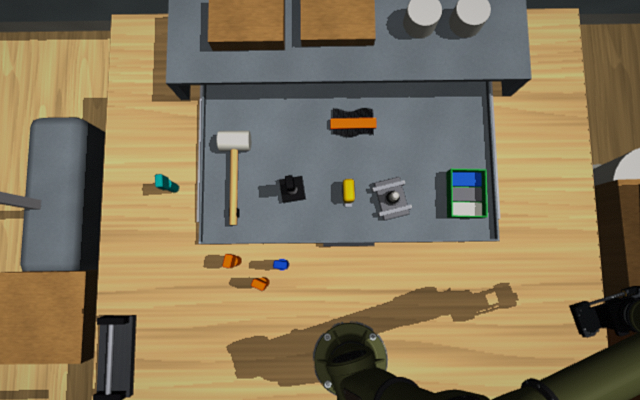

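The black-and-aluminium handle in the black block is at scene (349,220), top (291,188). Its look-alikes are blue at scene (390,177), orange at (415,172) and (440,193), and turquoise at (508,279). Only the black one fits the description. The head is at scene (249,195), top (391,198). Next I'll confirm with a crop and triangulate.

Run:
```python
from h import *
a=cv2.imread("pics/scene0.png");b=cv2.imread("pics/top0.png")
f=lambda i,x,y,w,h,k:cv2.resize(i[y:y+h,x:x+w],None,fx=k,fy=k,interpolation=cv2.INTER_CUBIC)
A=f(a,215,160,160,100,5)[:, :800]; A=cv2.resize(A,(480,300)); 
l=f(a,318,180,66,80,4.5); r=f(a,215,165,66,80,4.5); t1=f(b,262,160,66,80,4.5); t2=f(b,358,160,66,80,4.5)
m=np.vstack([np.hstack([l,r]),np.hstack([t1,t2])]); m=m[:,:]; m=cv2.resize(m,(495,600)); cv2.imwrite("pics/crop0.png",m)
def tri(p,q):
    si,ti=vision.get_image("scene"),vision.get_image("top")
    P=[np.array([[i["fx"],0,i["cx"]],[0,i["fy"],i["cy"]],[0,0,1]])@np.array(i["extrinsics"])[:3] for i in(si,ti)]
    X=cv2.triangulatePoints(P[0],P[1],np.array(p,float),np.array(q,float)); X=(X[:3]/X[3]).ravel()
    return X
print("stub top",tri((247.5,176),(392,196)))
print("handle top",tri((350,196),(290,180)))
print("tape", tri((289,205),(349,190)))
```

```text
stub top [ 0.49523908 -0.1345716   0.10284319]
handle top [0.53290378 0.17336575 0.17006676]
tape [ 0.51768933 -0.00225385  0.06519888]
```

View pics/crop0.png

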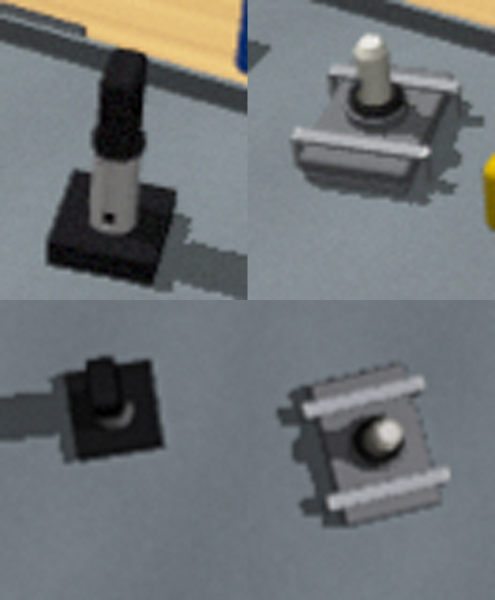

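The crop confirms the target: a black grip on an aluminium tube in the black block, with its hole facing away from the robot. The tray floor is about 1 cm above z=0.

```bash
cat >> h.py <<'E'
def cam_in_tool():
    s=ctrl.get_state(); im=vision.get_image("wrist"); E=np.array(im["extrinsics"])
    Rt=R.from_rotvec(s["tool_rot"]).as_matrix()
    c=-E[:3,:3].T@E[:3,3]
    return Rt.T@(c-s["position"]), Rt.T@E[:3,:3].T, im
def goto(p,yaw=None):
    "print shift (mm) and turn in tool axes to bring TCP to p, tool down, tool x at world yaw"
    s=ctrl.get_state(); Rt=R.from_rotvec(s["tool_rot"])
    d=Rt.inv().apply(np.array(p)-s["position"])*1000
    out=[np.round(d,1)]
    if yaw is not None:
        Rg=R.from_matrix(np.array([[np.cos(yaw),np.sin(yaw),0],[np.sin(yaw),-np.cos(yaw),0],[0,0,-1]]))
        out.append(np.round((Rt.inv()*Rg).as_rotvec(),4))
    print("shift",*out)
def wproj(im,p):
    E=np.array(im["extrinsics"]); q=E[:3,:3]@np.array(p)+E[:3,3]
    r=np.hypot(q[0],q[1]); th=np.arctan2(r,q[2]); return np.array([im["cx"]+im["fx"]*th*q[0]/r, im["cy"]+im["fy"]*th*q[1]/r])
def wpx2z(im,u,v,z):
    E=np.array(im["extrinsics"]); a=np.array([(u-im["cx"])/im["fx"],(v-im["cy"])/im["fy"]]); th=np.hypot(*a)
    q=np.array([*(a/th*np.sin(th)),np.cos(th)]); c=-E[:3,:3].T@E[:3,3]; d=E[:3,:3].T@q
    return c+d*(z-c[2])/d[2]
E
python3 - <<'E'
from h import *
c,Rc,im=cam_in_tool(); print(c,Rc.round(2).tolist(),im["fx"],im["cx"],im["cy"])
goto([0.44,-0.2,0.30],0.0)
E
```

```text
[ 0.07747421 -0.00087639 -0.16197572] [[-0.0, -0.96, -0.28], [1.0, -0.0, 0.0], [-0.0, -0.28, 0.96]] 309.70691628693146 320.12010645796926 205.30128246330895
shift [ 368.9 -337.7  -77.5] [1.000e-04 0.000e+00 2.759e-01]
```

>>> jog_arm --increments '[{"tx": 28,"ty": -26,"tz": -20},{"tx": 56,"ty": -52,"tz": -32},{"tx": 84,"ty": -78,"tz": -42},{"tx": 112,"ty": -104,"tz": -52},{"tx": 140,"ty": -130,"tz": -60,"wz": 0.05}]'

```text
validation failed for argument at $.in...
```

```bash
python3 -c "
from h import *
goto([0.44,-0.2,0.30],0.0); print(ctrl.get_state()['time'],ctrl.get_state()['position'])"
```

```text
shift [ 368.9 -337.7  -77.5] [1.000e-04 0.000e+00 2.759e-01]
1.25 [ 0.17700446 -0.62546808  0.22259367]
```

>>> jog_arm --increments '[{"tx": 28,"ty": -26,"tz": -15,"wx": 0,"wy": 0,"wz": 0.02,"gripper": 1.0},{"tx": 56,"ty": -52,"tz": -30,"wx": 0,"wy": 0,"wz": 0.04,"gripper": 1.0},{"tx": 84,"ty": -78,"tz": -42,"wx": 0,"wy": 0,"wz": 0.06,"gripper": 1.0},{"tx": 112,"ty": -104,"tz": -52,"wx": 0,"wy": 0,"wz": 0.08,"gripper": 1.0},{"tx": 140,"ty": -130,"tz": -60,"wx": 0,"wy": 0,"wz": 0.1,"gripper": 1.0}]'

```text
time: 1.67
position: [0.2772, -0.4609, 0.2837]
tool_rot: [3.128, 0.274, 0.001]
ft_force: [1.5, -0.7, 0.0]
grip_width: 0.998
grip_force: 0.0
```

```bash
python3 -c "
from h import *
goto([0.44,-0.2,0.30],0.0); print(ctrl.get_state()['time'],ctrl.get_state()['position'])"
```

```text
shift [ 205.7 -228.6  -16.5] [ 0.0015 -0.0005  0.1746]
1.6667 [ 0.27717229 -0.46085874  0.28373851]
```

>>> jog_arm --increments '[{"tx": 22,"ty": -24,"tz": -3,"wx": 0,"wy": 0,"wz": 0,"gripper": 1.0},{"tx": 46,"ty": -51,"tz": -6,"wx": 0,"wy": 0,"wz": 0,"gripper": 1.0},{"tx": 70,"ty": -78,"tz": -10,"wx": 0,"wy": 0,"wz": 0,"gripper": 1.0},{"tx": 94,"ty": -105,"tz": -13,"wx": 0,"wy": 0,"wz": 0,"gripper": 1.0},{"tx": 118,"ty": -132,"tz": -16,"wx": 0,"wy": 0,"wz": 0,"gripper": 1.0}]'

```text
time: 2.08
position: [0.37, -0.31, 0.2991]
tool_rot: [3.128, 0.276, 0.001]
ft_force: [0.3, -1.2, 0.4]
grip_width: 0.998
grip_force: 0.0
```

>>> jog_arm --increments '[{"tx": 24,"ty": -26,"tz": 0,"wx": 0,"wy": 0,"wz": 0.04,"gripper": 1.0},{"tx": 47,"ty": -52,"tz": 0,"wx": 0,"wy": 0,"wz": 0.08,"gripper": 1.0},{"tx": 70,"ty": -77,"tz": 0,"wx": 0,"wy": 0,"wz": 0.12,"gripper": 1.0},{"tx": 88,"ty": -97,"tz": 0,"wx": 0,"wy": 0,"wz": 0.17,"gripper": 1.0},{"tx": 88,"ty": -97,"tz": 0,"wx": 0,"wy": 0,"wz": 0.17,"gripper": 1.0}]'

```text
time: 2.5
position: [0.4423, -0.1941, 0.2991]
tool_rot: [-3.14, -0.022, -0.004]
ft_force: [-0.5, 0.6, 0.4]
grip_width: 1.004
grip_force: 0.0
```

Run:
```python
from h import *
s=ctrl.get_state(); im=vision.get_image("wrist"); cv2.imwrite("pics/w1.png",im["color"]); print(s["time"],s["position"],s["tool_rot"])
np.save("w1E.npy",im["extrinsics"])
for t in("head","snap","handle","tape_mid","collar"):
    try: print(t,[(np.round(b["bbox"]).tolist(),round(b["conf"],2)) for b in vision.spot_in("wrist",t)])
    except Exception as e: print(t,e)
print(wproj(im,[.495,-.135,.104]),wproj(im,[.495,-.135,.054]))
```

```text
2.5 [ 0.44230553 -0.19412888  0.29913957] [-3.13995583 -0.02222618 -0.0036792 ]
head [([236.0, 83.0, 327.0, 186.0], 0.9), ([6.0, 31.0, 57.0, 188.0], 0.51)]
snap [([169.0, 1.0, 214.0, 4.0], 0.67), ([238.0, 80.0, 324.0, 182.0], 0.54), ([37.0, 112.0, 103.0, 143.0], 0.53), ([169.0, 96.0, 204.0, 152.0], 0.31)]
handle [([39.0, 113.0, 105.0, 145.0], 0.89), ([10.0, 228.0, 68.0, 275.0], 0.83)]
tape_mid [([402.0, 72.0, 491.0, 188.0], 0.72), ([169.0, 96.0, 202.0, 154.0], 0.67)]
collar [([239.0, 81.0, 324.0, 182.0], 0.93), ([38.0, 115.0, 104.0, 143.0], 0.73)]
[270.39558508 138.64665137] [276.37803032 136.05582493]
```

View pics/w1.png

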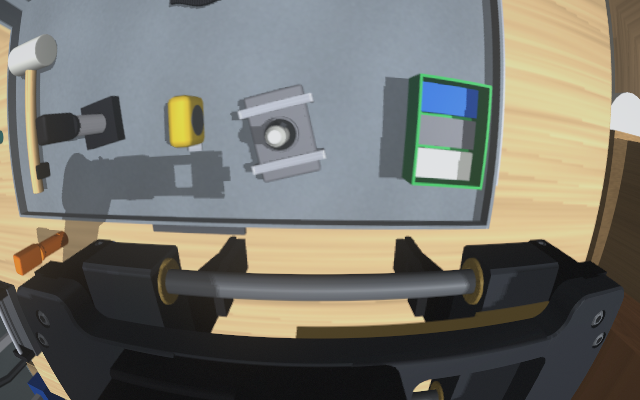

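The head is at (281,132), with its stub top at about (274,136). The handle is at (75,130) and the tape at (185,120). I'll go lower for a close look at the stub.

>>> jog_arm --increments '[{"tx": 4,"ty": -14,"tz": 30,"wx": 0,"wy": 0,"wz": 0,"gripper": 1.0},{"tx": 8,"ty": -28,"tz": 62,"wx": 0,"wy": 0,"wz": 0,"gripper": 1.0},{"tx": 12,"ty": -42,"tz": 95,"wx": 0,"wy": 0,"wz": 0,"gripper": 1.0},{"tx": 15,"ty": -57,"tz": 125,"wx": 0,"wy": 0,"wz": 0,"gripper": 1.0},{"tx": 15,"ty": -57,"tz": 140,"wx": 0,"wy": 0,"wz": 0,"gripper": 1.0}]'

```text
time: 3.22
position: [0.4519, -0.1409, 0.155]
tool_rot: [-3.139, -0.012, 0.007]
ft_force: [0.5, -0.1, -0.1]
grip_width: 0.998
grip_force: 0.0
```

>>> jog_arm --increments '[{"tx": 0,"ty": 0,"tz": 0,"wx": 0,"wy": 0,"wz": 0,"gripper": 1.0},{"tx": 0,"ty": 0,"tz": 0,"wx": 0,"wy": 0,"wz": 0,"gripper": 1.0},{"tx": 0,"ty": 0,"tz": 0,"wx": 0,"wy": 0,"wz": 0,"gripper": 1.0},{"tx": 0,"ty": 0,"tz": 0,"wx": 0,"wy": 0,"wz": 0,"gripper": 1.0},{"tx": 0,"ty": 0,"tz": 0,"wx": 0,"wy": 0,"wz": 0,"gripper": 1.0}]'

```text
time: 3.63
position: [0.4546, -0.1447, 0.16]
tool_rot: [3.14, 0.007, 0.004]
ft_force: [0.2, 0.1, 0.3]
grip_width: 0.999
grip_force: 0.0
```

Run:
```python
from h import *
s=ctrl.get_state(); im=vision.get_image("wrist"); C=im["color"]; cv2.imwrite("pics/w2.png",C); print(s["time"],s["position"],s["tool_rot"],s["ft_force"])
import pickle; pickle.dump(im,open("w2.pkl","wb"))
u,v=wproj(im,[.495,-.135,.054]); print(u,v)
u,v=int(u),int(v); x0,y0=max(u-80,0),max(v-60,0); c=C[y0:y0+120,x0:x0+160]; print(x0,y0)
cv2.imwrite("pics/w2c.png",cv2.resize(c,None,fx=5,fy=5,interpolation=cv2.INTER_CUBIC))
```

```text
3.6333 [ 0.45459789 -0.14466061  0.16003065] [3.14030132 0.00708001 0.00383182] [0.23804572 0.14715013 0.2518054 ]
309.8300866905625 159.64998535538015
229 99
```

View pics/w2c.png

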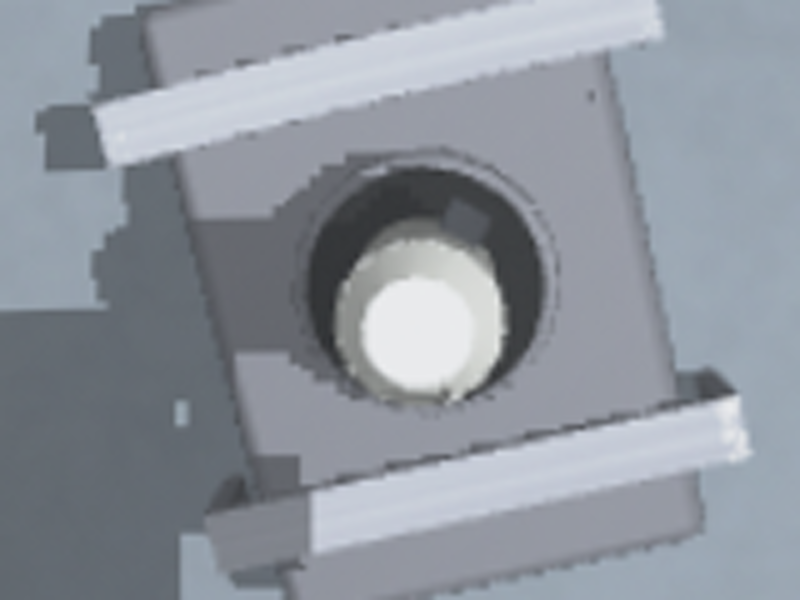

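The crop shows the stub tip at (417,328), the washer ring centred at (428,287), and the button as a grey bump at (467,222), up and to the right of the stub.

Run:
```python
from h import *
import pickle; im=pickle.load(open("w2.pkl","rb"))
F=lambda x,y,z: wpx2z(im,229+x/5-.4,99+y/5-.4,z)
for f in(.006,.010,.014):
    w=F(428,287,f+.044); t=F(417,328,f+.094); b=F(467,220,f+.044+.0185); st=(w+t)/2
    d=b-st; print(f,"washer",w.round(4),"tip",t.round(4),"btn",b.round(4),np.hypot(*d[:2]),np.arctan2(d[1],d[0]))
# washer dia and head yaw
print("washer dia",np.linalg.norm(F(308,287,.054)-F(546,287,.054)))
for p,q in(((95,110),(655,5)),((210,520),(735,400)),((190,240),(255,480)),((605,55),(700,500))):
    a,b=F(*p,.036),F(*q,.036); d=b-a; print("edge",np.arctan2(d[1],d[0]))
goto([0.525,0.17,0.30],0.0)
```

```text
0.006 washer [ 0.4977 -0.1387  0.05  ] tip [ 0.4979 -0.138   0.1   ] btn [ 0.5111 -0.1454  0.0685] 0.0150545517556795 -0.4870435440391693
0.01 washer [ 0.4982 -0.1388  0.054 ] tip [ 0.4985 -0.1381  0.104 ] btn [ 0.5114 -0.1454  0.0725] 0.014798427491419444 -0.48745210960469887
0.014 washer [ 0.4987 -0.1389  0.058 ] tip [ 0.4991 -0.1381  0.108 ] btn [ 0.5118 -0.1453  0.0765] 0.014542305784412287 -0.48787506670347713
washer dia 0.04144680672423406
edge -1.3896094147105413
edge -1.3361060793686714
edge -2.903896096232791
edge -2.906075171590045
shift [  72.4 -314.  -140.4] [ 0.0011 -0.0019  0.0048]
```

The stub axis is at (0.498, -0.138), the button faces world yaw of about -0.49, and the head yaw is about 0.235. These agree with the description. Next I'll go above the handle.

>>> jog_arm --increments '[{"tx": 2,"ty": -8,"tz": -38,"wx": 0,"wy": 0,"wz": 0,"gripper": 1.0},{"tx": 6,"ty": -25,"tz": -75,"wx": 0,"wy": 0,"wz": 0,"gripper": 1.0},{"tx": 12,"ty": -50,"tz": -106,"wx": 0,"wy": 0,"wz": 0,"gripper": 1.0},{"tx": 18,"ty": -80,"tz": -132,"wx": 0,"wy": 0,"wz": 0,"gripper": 1.0},{"tx": 26,"ty": -118,"tz": -145,"wx": 0,"wy": 0,"wz": 0,"gripper": 1.0}]'

```text
time: 4.1
position: [0.4806, -0.0265, 0.308]
tool_rot: [3.139, 0.002, 0.01]
ft_force: [0.9, 0.2, -0.8]
grip_width: 1.0
grip_force: 0.0
```

>>> jog_arm --increments '[{"tx": 6,"ty": -38,"tz": 0,"wx": 0,"wy": 0,"wz": 0,"gripper": 1.0},{"tx": 10,"ty": -76,"tz": 0,"wx": 0,"wy": 0,"wz": 0,"gripper": 1.0},{"tx": 12,"ty": -114,"tz": 0,"wx": 0,"wy": 0,"wz": 0,"gripper": 1.0},{"tx": 14,"ty": -145,"tz": 0,"wx": 0,"wy": 0,"wz": 0,"gripper": 1.0},{"tx": 16,"ty": -170,"tz": 0,"wx": 0,"wy": 0,"wz": 0,"gripper": 1.0}]'

```text
time: 4.52
position: [0.4938, 0.1478, 0.3046]
tool_rot: [-3.141, -0.013, -0.003]
ft_force: [0.6, -0.3, -0.3]
grip_width: 0.999
grip_force: 0.0
```

>>> jog_arm --increments '[{"tx": 0,"ty": -20,"tz": 0,"wx": 0,"wy": 0,"wz": 0,"gripper": 1.0},{"tx": 0,"ty": -20,"tz": 0,"wx": 0,"wy": 0,"wz": 0,"gripper": 1.0},{"tx": 0,"ty": -20,"tz": 0,"wx": 0,"wy": 0,"wz": 0,"gripper": 1.0},{"tx": 0,"ty": -20,"tz": 0,"wx": 0,"wy": 0,"wz": 0,"gripper": 1.0},{"tx": 0,"ty": -20,"tz": 0,"wx": 0,"wy": 0,"wz": 0,"gripper": 1.0}]'

```text
time: 4.93
position: [0.4944, 0.1627, 0.3036]
tool_rot: [3.141, 0.005, 0.0]
ft_force: [0.1, -0.2, -0.2]
grip_width: 0.996
grip_force: 0.0
```

Run:
```python
from h import *
s=ctrl.get_state(); im=vision.get_image("wrist"); C=im["color"]; print(s["time"],s["position"],s["tool_rot"],s["ft_force"])
import pickle; pickle.dump(im,open("w3.pkl","wb"))
print([(np.round(b["bbox"]).tolist(),round(b["conf"],2)) for b in vision.spot_in("wrist","handle")])
u,v=wproj(im,[.53,.173,.1]).astype(int); x0,y0=max(u-80,0),max(v-60,0); c=C[y0:y0+120,x0:x0+160]; print(x0,y0)
cv2.imwrite("pics/w3c.png",cv2.resize(c,None,fx=5,fy=5,interpolation=cv2.INTER_CUBIC))
```

```text
4.9333 [0.49438821 0.16273996 0.30359561] [3.14056970e+00 4.71498066e-03 3.64978171e-04] [ 0.14216356 -0.19613308 -0.23799968]
[([244.0, 304.0, 272.0, 338.0], 0.81), ([37.0, 141.0, 104.0, 177.0], 0.73), ([297.0, 136.0, 323.0, 178.0], 0.67), ([274.0, 300.0, 305.0, 338.0], 0.63)]
231 92
```

View pics/w3c.png

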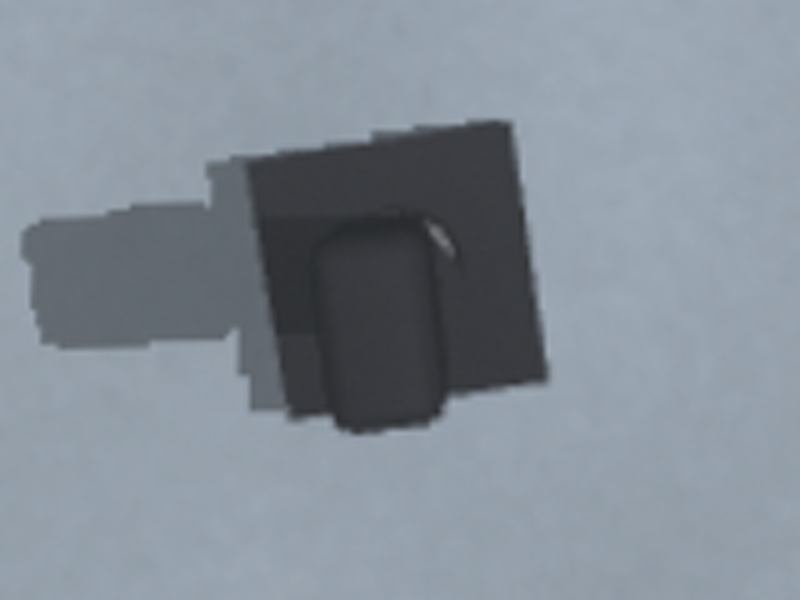

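The crop shows the grip top at about (383,330), with the block corners at (247,160), (513,122), (547,380) and (290,418).

Run:
```python
from h import *
import pickle; im=pickle.load(open("w3.pkl","rb"))
F=lambda x,y,z: wpx2z(im,231+x/5-.4,92+y/5-.4,z)
B=np.array([F(*p,.032) for p in((247,160),(513,122),(547,380),(290,418))])
print("block",B.mean(0),[np.linalg.norm(B[i]-B[i-1]).round(4) for i in range(4)])
d=lambda a,b:np.arctan2(*(a-b)[[1,0]])
print("block yaw",d(B[0],B[3]),d(B[1],B[2]))
G=np.array([F(*p,.166) for p in((314,240),(434,230),(446,420),(333,430))])
print("grip",G.mean(0),[np.linalg.norm(G[i]-G[i-1]).round(4) for i in range(4)],d(G[0],G[3]),d(G[1],G[2]))
```

```text
block [0.53162998 0.17668057 0.032     ] [np.float64(0.0745), np.float64(0.0746), np.float64(0.0736), np.float64(0.074)]
block yaw 0.14842553094516248 0.14024620609187316
grip [0.53215807 0.17617145 0.166     ] [np.float64(0.0377), np.float64(0.0232), np.float64(0.0375), np.float64(0.0224)] 0.08666584814030519 0.06389960689537717
```

```bash
python3 -c "
from h import *
goto([0.532,0.1763,0.115],0.08)"
```

```text
shift [ 37.7 -13.3 188.6] [ 0.0007 -0.0001 -0.0769]
```

>>> jog_arm --increments '[{"tx": 18,"ty": -6,"tz": 25,"wx": 0,"wy": 0,"wz": -0.04,"gripper": 1.0},{"tx": 37.5,"ty": -13.5,"tz": 55,"wx": 0,"wy": 0,"wz": -0.077,"gripper": 1.0},{"tx": 37.5,"ty": -13.5,"tz": 70,"wx": 0,"wy": 0,"wz": -0.077,"gripper": 1.0},{"tx": 37.5,"ty": -13.5,"tz": 80,"wx": 0,"wy": 0,"wz": -0.077,"gripper": 1.0},{"tx": 37.5,"ty": -13.5,"tz": 80,"wx": 0,"wy": 0,"wz": -0.077,"gripper": 1.0}]'

```text
time: 5.45
position: [0.5301, 0.1771, 0.2212]
tool_rot: [3.138, 0.128, -0.007]
ft_force: [-0.1, 0.2, 0.2]
grip_width: 1.0
grip_force: 0.0
```

```bash
python3 -c "
from h import *
goto([0.532,0.1763,0.115],0.08)"
```

```text
shift [  2.3   0.8 106.2] [0.0005 0.0045 0.0016]
```

>>> jog_arm --increments '[{"tx": 0,"ty": 0,"tz": 25,"wx": 0,"wy": 0,"wz": 0,"gripper": 1.0},{"tx": 0,"ty": 0,"tz": 50,"wx": 0,"wy": 0,"wz": 0,"gripper": 1.0},{"tx": 0,"ty": 0,"tz": 75,"wx": 0,"wy": 0,"wz": 0,"gripper": 1.0},{"tx": 0,"ty": 0,"tz": 95,"wx": 0,"wy": 0,"wz": 0,"gripper": 1.0},{"tx": 0,"ty": 0,"tz": 107,"wx": 0,"wy": 0,"wz": 0,"gripper": 1.0}]'

```text
time: 5.87
position: [0.531, 0.1773, 0.1159]
tool_rot: [3.138, 0.128, -0.0]
ft_force: [0.1, -0.3, 0.8]
grip_width: 1.0
grip_force: 0.0
```

>>> jog_arm --increments '[{"tx": 0,"ty": 0,"tz": 0,"wx": 0,"wy": 0,"wz": 0,"gripper": 1.0},{"tx": 0,"ty": 0,"tz": 0,"wx": 0,"wy": 0,"wz": 0,"gripper": 1.0},{"tx": 0,"ty": 0,"tz": 0,"wx": 0,"wy": 0,"wz": 0,"gripper": 1.0},{"tx": 0,"ty": 0,"tz": 0,"wx": 0,"wy": 0,"wz": 0,"gripper": 1.0},{"tx": 0,"ty": 0,"tz": 0,"wx": 0,"wy": 0,"wz": 0,"gripper": 0.6}]' --grip_force 25

```text
time: 6.28
position: [0.5323, 0.1786, 0.1179]
tool_rot: [-3.139, -0.13, -0.004]
ft_force: [-0.3, -0.4, -0.2]
grip_width: 0.977
grip_force: 0.0
```

Run:
```python
from h import *
goto([0.532,0.1763,0.115],0.08); im=vision.get_image("wrist"); C=im["color"]
cv2.imwrite("pics/w4.png",C[100:340,160:480]*1)
```

```text
shift [-0.5  2.2  2.9] [ 0.     -0.0024  0.0026]
```

View pics/w4.png

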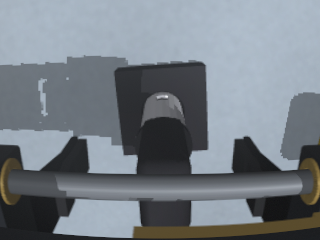

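The handle stands between the fingers (grip at about x=164, pads at 80 and 243). I'll correct by 2 mm and close.

>>> jog_arm --increments '[{"tx": 0,"ty": 2,"tz": 2.5,"wx": 0,"wy": 0,"wz": 0,"gripper": 0.5},{"tx": 0,"ty": 2,"tz": 2.5,"wx": 0,"wy": 0,"wz": 0,"gripper": 0.35},{"tx": 0,"ty": 2,"tz": 2.5,"wx": 0,"wy": 0,"wz": 0,"gripper": 0.2},{"tx": 0,"ty": 2,"tz": 2.5,"wx": 0,"wy": 0,"wz": 0,"gripper": 0.1},{"tx": 0,"ty": 2,"tz": 2.5,"wx": 0,"wy": 0,"wz": 0,"gripper": 0.1}]' --grip_force 30

```text
time: 6.75
position: [0.5315, 0.1763, 0.114]
tool_rot: [3.139, 0.13, -0.0]
ft_force: [-0.3, -0.5, 0.0]
grip_width: 0.586
grip_force: 0.0
```

>>> jog_arm --increments '[{"tx": 0,"ty": 0,"tz": 0,"wx": 0,"wy": 0,"wz": 0,"gripper": 0.1},{"tx": 0,"ty": 0,"tz": 0,"wx": 0,"wy": 0,"wz": 0,"gripper": 0.1},{"tx": 0,"ty": 0,"tz": 0,"wx": 0,"wy": 0,"wz": 0,"gripper": 0.1},{"tx": 0,"ty": 0,"tz": 0,"wx": 0,"wy": 0,"wz": 0,"gripper": 0.1},{"tx": 0,"ty": 0,"tz": 0,"wx": 0,"wy": 0,"wz": 0,"gripper": 0.1}]'

```text
time: 7.17
position: [0.5315, 0.1763, 0.114]
tool_rot: [3.139, 0.13, -0.0]
ft_force: [0.7, 0.2, 0.0]
grip_width: 0.279
grip_force: 29.7
```

Run:
```python
from h import *
s=ctrl.get_state(); print(s["position"],R.from_rotvec(s["tool_rot"]).as_matrix().round(4).tolist(),s["ft_force"],s["torque"],s["grip_width"],s["joint_positions"])
```

```text
[0.53149504 0.17631932 0.11399894] [[0.9966, 0.0827, -0.0001], [0.0827, -0.9966, -0.0], [-0.0001, 0.0, -1.0]] [0.71780066 0.18446842 0.01921643] [ 0.04522914  0.01632444 -0.04780109] 0.27895301990730287 [ 0.38114103  0.32631603 -0.87288583  1.78661501  0.27184249  1.15491307
 -2.0650788 ]
```

The grip holds (24.3 mm opening). Now I'll lift.

>>> jog_arm --increments '[{"tx": 0,"ty": 0,"tz": -10,"wx": 0,"wy": 0,"wz": 0,"gripper": 0.1},{"tx": 0,"ty": 0,"tz": -25,"wx": 0,"wy": 0,"wz": 0,"gripper": 0.1},{"tx": 0,"ty": 0,"tz": -55,"wx": 0,"wy": 0,"wz": 0,"gripper": 0.1},{"tx": 0,"ty": 0,"tz": -90,"wx": 0,"wy": 0,"wz": 0,"gripper": 0.1},{"tx": 0,"ty": 0,"tz": -125,"wx": 0,"wy": 0,"wz": 0,"gripper": 0.1}]'

```text
time: 7.58
position: [0.5307, 0.1762, 0.2403]
tool_rot: [3.139, 0.131, -0.003]
ft_force: [0.5, -0.2, -1.1]
grip_width: 0.273
grip_force: 29.7
```

Run:
```python
from h import *
s=ctrl.get_state(); print(s["position"],s["ft_force"],s["joint_positions"]); goto([.498,-.1385,.245],-0.24)
```

```text
[0.53065669 0.17615335 0.24029732] [ 0.53412064 -0.1766639  -1.07048668] [ 0.43077395  0.21465903 -0.90974792  1.62828277  0.17157869  1.38457931
 -1.98751063]
shift [-58.7 310.8  -4.5] [0.0005 0.0016 0.3233]
```

Two translation calls, with the turn in the second.

>>> jog_arm --increments '[{"tx": -5,"ty": 26,"tz": -2,"wx": 0,"wy": 0,"wz": 0,"gripper": 0.1},{"tx": -11,"ty": 58,"tz": -4,"wx": 0,"wy": 0,"wz": 0,"gripper": 0.1},{"tx": -18,"ty": 92,"tz": -4,"wx": 0,"wy": 0,"wz": 0,"gripper": 0.1},{"tx": -24,"ty": 126,"tz": -4,"wx": 0,"wy": 0,"wz": 0,"gripper": 0.1},{"tx": -30,"ty": 160,"tz": -4,"wx": 0,"wy": 0,"wz": 0,"gripper": 0.1}]'

```text
time: 8.0
position: [0.5142, 0.0131, 0.2437]
tool_rot: [3.138, 0.131, 0.001]
ft_force: [0.5, -0.1, -2.3]
grip_width: 0.273
grip_force: 29.7
```

>>> jog_arm --increments '[{"tx": -6,"ty": 34,"tz": 0,"wx": 0,"wy": 0,"wz": 0.06,"gripper": 0.1},{"tx": -12,"ty": 68,"tz": 0,"wx": 0,"wy": 0,"wz": 0.12,"gripper": 0.1},{"tx": -18,"ty": 100,"tz": 0,"wx": 0,"wy": 0,"wz": 0.18,"gripper": 0.1},{"tx": -23,"ty": 128,"tz": 0,"wx": 0,"wy": 0,"wz": 0.25,"gripper": 0.1},{"tx": -28,"ty": 150,"tz": 0,"wx": 0,"wy": 0,"wz": 0.32,"gripper": 0.1}]'

```text
time: 8.42
position: [0.4985, -0.1404, 0.2434]
tool_rot: [3.117, -0.381, -0.0]
ft_force: [-0.4, -0.7, -2.3]
grip_width: 0.273
grip_force: 29.7
```

>>> jog_arm --increments '[{"tx": 0,"ty": 0,"tz": 0,"wx": 0,"wy": 0,"wz": 0,"gripper": 0.1},{"tx": 0,"ty": 0,"tz": 0,"wx": 0,"wy": 0,"wz": 0,"gripper": 0.1},{"tx": 0,"ty": 0,"tz": 0,"wx": 0,"wy": 0,"wz": 0,"gripper": 0.1},{"tx": 0,"ty": 0,"tz": 0,"wx": 0,"wy": 0,"wz": 0,"gripper": 0.1},{"tx": 0,"ty": 0,"tz": 0,"wx": 0,"wy": 0,"wz": 0,"gripper": 0.1}]'

```text
time: 8.83
position: [0.4996, -0.1359, 0.2432]
tool_rot: [3.12, -0.367, 0.0]
ft_force: [-0.1, 1.0, -2.5]
grip_width: 0.276
grip_force: 29.7
```

Run:
```python
from h import *
s=ctrl.get_state(); print(s["time"],s["position"],s["ft_force"],s["joint_positions"]); goto([.498,-.1385,.215],-0.24)
import pickle
L=[]
for c in("wrist","scene","top"):
    im=vision.get_image(c); pickle.dump(im,open(c+"5.pkl","wb")); C=im["color"]
    f=wproj if c=="wrist" else proj
    u,v=f(im,[.498,-.1385,.11]).astype(int); w=24 if c!="wrist" else 60
    x0,y0=max(u-w,0),max(v-w,0); print(c,x0,y0,w); L.append(cv2.resize(C[y0:y0+2*w,x0:x0+2*w],(266 if c!="wrist" else 534,)*2,interpolation=cv2.INTER_CUBIC))
m=np.hstack([L[0],np.vstack([L[1],L[2],np.zeros((2,266,3),np.uint8)])]); cv2.imwrite("pics/m5.png",m)
```

```text
8.8333 [ 0.49964734 -0.13587281  0.24324961] [-0.139302    1.02702001 -2.54981523] [ 0.85401727  0.0636988  -0.66190293  1.7247803   0.03997143  1.36650329
 -1.62004286]
shift [-1.   2.9 28.2] [-0.     -0.0002  0.0058]
wrist 263 137 60
scene 223 150 24
top 371 169 24
```

View pics/m5.png

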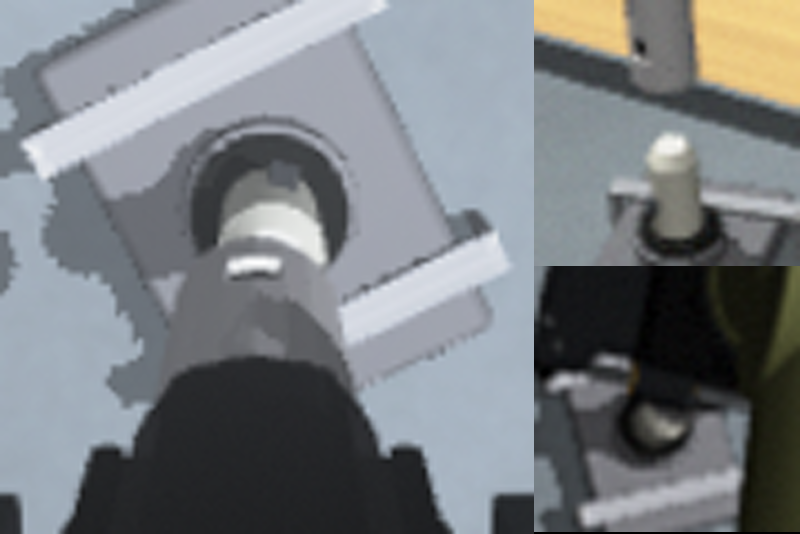

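The wrist crop shows the tube foot's front rim at (257,238), the hole at (254,266) and the button at (287,172). The scene crop shows the tube axis at x≈662 and the stub axis at x≈675. I'll fit the held foot position against these.

Run:
```python
from h import *
import pickle
w=pickle.load(open("wrist5.pkl","rb")); sc=pickle.load(open("scene5.pkl","rb"))
s=ctrl.get_state(); Rt=R.from_rotvec(s["tool_rot"]).as_matrix(); p=np.array(s["position"])
k=534/120; W=lambda q:((wproj(w,q)-[263,137]+.5)*k).round(1); S=lambda q:((proj(sc,q)-[223,150]+.5)*266/48+[534,0]).round(1)
for dx in(-4,0,4):
  for dy in (0,3):
    f=p+Rt@np.array([dx/1e3,dy/1e3,.094])
    a=np.linspace(0,2*np.pi,73); rim=np.array([W(f+.016*np.array([np.cos(t),np.sin(t),0])) for t in a])
    hole=W(f+Rt@np.array([.016,0,-.0225]))
    print(dx,dy,"front",rim[rim[:,1].argmin()],"L/R",rim[:,0].min(),rim[:,0].max(),"hole",hole,"scene foot",S(f),"scene hole",S(f+Rt@np.array([.016,0,-.0225])))
for z in(.054,.079,.104): print("stub",z,W([.4983,-.1385,z]),S([.4983,-.1385,z]))
```

```text
-4 0 front [266.4 256.5] L/R 182.0 345.9 hole [265.1 287.9] scene foot [672.3  71.7] scene hole [644.   47.9]
-4 3 front [282.1 256.5] L/R 197.3 361.3 hole [282.1 287.9] scene foot [667.9  69.5] scene hole [639.6  45.6]
0 0 front [266.5 236.2] L/R 181.7 346.3 hole [265.1 265.9] scene foot [666.4  75.4] scene hole [637.9  51.6]
0 3 front [282.2 236.2] L/R 197.1 361.7 hole [282.2 265.9] scene foot [662.   73.2] scene hole [633.5  49.3]
4 0 front [266.5 215.8] L/R 181.4 346.7 hole [265.2 243.7] scene foot [660.4  79.1] scene hole [631.8  55.3]
4 3 front [282.3 215.8] L/R 196.9 362.2 hole [282.4 243.7] scene foot [656.   76.8] scene hole [627.3  53. ]
stub 0.054 [269.8 214.3] [681.2 226.4]
stub 0.079 [270.9 236.5] [676.9 187.6]
stub 0.104 [272.1 262.2] [672.6 147.7]
```

Run:
```python
from h import *
import pickle
w=pickle.load(open("wrist5.pkl","rb"))["color"]; sc=pickle.load(open("scene5.pkl","rb"))["color"]
g=lambda i:cv2.cvtColor(i,cv2.COLOR_BGR2GRAY).astype(int)
W,S=g(w),g(sc)
for y in(202,208,214,220): print("w",y,list(enumerate(W[y,290:352],290))[::1] if 0 else W[y,290:352].tolist())
for y in(154,157,160,163): print("s",y,S[y,236:258].tolist())
for y in(179,182,185,188): print("s",y,S[y,238:260].tolist())
```

```text
w 202 [114, 114, 113, 113, 113, 108, 105, 118, 140, 160, 162, 162, 141, 119, 107, 108, 109, 109, 109, 110, 109, 109, 109, 110, 111, 112, 111, 112, 112, 116, 115, 112, 126, 127, 127, 126, 129, 134, 138, 138, 138, 139, 142, 149, 149, 149, 150, 154, 159, 163, 163, 163, 151, 136, 142, 142, 198, 209, 213, 218, 217, 216]
w 208 [168, 145, 113, 113, 113, 113, 113, 114, 112, 107, 109, 112, 109, 106, 108, 109, 109, 109, 108, 109, 109, 110, 110, 110, 112, 110, 107, 106, 106, 105, 102, 101, 100, 100, 101, 101, 100, 97, 93, 93, 94, 95, 99, 114, 146, 149, 149, 151, 159, 187, 213, 216, 217, 218, 219, 218, 218, 217, 215, 214, 214, 215]
w 214 [170, 170, 165, 158, 172, 125, 114, 114, 115, 113, 107, 106, 107, 108, 109, 109, 107, 107, 108, 109, 108, 109, 106, 105, 105, 106, 108, 108, 111, 116, 122, 126, 126, 126, 126, 123, 114, 101, 94, 93, 94, 93, 94, 94, 92, 92, 92, 98, 120, 153, 173, 187, 183, 172, 171, 163, 162, 163, 162, 163, 162, 163]
w 220 [114, 114, 113, 114, 113, 113, 113, 114, 112, 106, 105, 106, 96, 85, 75, 56, 43, 42, 42, 42, 41, 41, 42, 42, 42, 43, 42, 42, 42, 42, 42, 42, 43, 42, 43, 43, 43
[... 325 characters left out ...]
04, 204, 205, 205]
s 160 [114, 131, 137, 149, 150, 177, 120, 115, 116, 117, 116, 117, 116, 109, 103, 90, 155, 193, 203, 201, 204, 207]
s 163 [61, 63, 64, 65, 89, 118, 114, 115, 114, 117, 117, 119, 117, 111, 109, 100, 135, 186, 197, 199, 201, 206]
s 179 [146, 144, 149, 145, 147, 165, 196, 203, 196, 183, 167, 156, 144, 131, 122, 143, 150, 150, 155, 153, 152, 153]
s 182 [175, 174, 168, 165, 150, 140, 130, 123, 123, 122, 124, 122, 117, 108, 98, 126, 129, 145, 148, 148, 147, 147]
s 185 [79, 102, 105, 127, 150, 131, 114, 116, 121, 123, 124, 124, 121, 111, 103, 169, 188, 189, 190, 189, 180, 178]
s 188 [81, 120, 133, 130, 86, 51, 46, 85, 115, 121, 125, 126, 124, 115, 105, 67, 36, 34, 68, 91, 94, 94]
```

```bash
python3 -c "
from h import *
s=ctrl.get_state();print(s['time'],s['position'],s['qd'].round(3) if hasattr(s['qd'],'round') else s['qd']);goto([.4979,-.140,.208],-0.24)"
```

```text
8.9833 [ 0.49952581 -0.13660145  0.24311775] [ 0.003  0.002  0.007 -0.002  0.    -0.001  0.001]
shift [-0.8  3.7 35.1] [ 0.0001 -0.0001  0.0044]
```

>>> jog_arm --increments '[{"tx": -0.5,"ty": 1.5,"tz": 9,"wx": 0,"wy": 0,"wz": 0.004,"gripper": 0.1},{"tx": -1,"ty": 3.5,"tz": 20,"wx": 0,"wy": 0,"wz": 0.004,"gripper": 0.1},{"tx": -1,"ty": 3.5,"tz": 30,"wx": 0,"wy": 0,"wz": 0.004,"gripper": 0.1},{"tx": -1,"ty": 3.5,"tz": 35,"wx": 0,"wy": 0,"wz": 0.004,"gripper": 0.1},{"tx": -1,"ty": 3.5,"tz": 35,"wx": 0,"wy": 0,"wz": 0.004,"gripper": 0.1}]'

```text
time: 9.4
position: [0.4962, -0.1403, 0.2058]
tool_rot: [-3.118, 0.378, 0.006]
ft_force: [-0.1, -0.5, -2.0]
grip_width: 0.274
grip_force: 29.7
```

>>> jog_arm --increments '[{"tx": 0,"ty": 0,"tz": 0,"wx": 0,"wy": 0,"wz": 0,"gripper": 0.1},{"tx": 0,"ty": 0,"tz": 0,"wx": 0,"wy": 0,"wz": 0,"gripper": 0.1},{"tx": 0,"ty": 0,"tz": 0,"wx": 0,"wy": 0,"wz": 0,"gripper": 0.1},{"tx": 0,"ty": 0,"tz": 0,"wx": 0,"wy": 0,"wz": 0,"gripper": 0.1},{"tx": 0,"ty": 0,"tz": 0,"wx": 0,"wy": 0,"wz": 0,"gripper": 0.1}]'

```text
time: 9.82
position: [0.4978, -0.1406, 0.2084]
tool_rot: [3.118, -0.378, 0.001]
ft_force: [0.6, -0.1, -2.3]
grip_width: 0.279
grip_force: 29.7
```

Run:
```python
from h import *
goto([.4979,-.140,.208],-0.24)
s=ctrl.get_state(); w=vision.get_image("wrist"); s=ctrl.get_state(); p=np.array(s["position"]); Rt=R.from_rotvec(s["tool_rot"]).as_matrix()
print(p,s["tool_rot"],s["ft_force"],s["torque"],"stub px",wproj(w,[.4983,-.1385,.054]),wproj(w,[.4983,-.1385,.104]))
C=w["color"][137:257,263:383]; 
c=cv2.resize(C,(600,600),interpolation=cv2.INTER_CUBIC)
for col,dy in(((0,0,255),0),((0,255,0),-2)):
    f=p+Rt@np.array([0,dy/1e3,.094])
    for t in np.linspace(0,2*np.pi,120):
        q=(wproj(w,f+.016*np.array([np.cos(t),np.sin(t),0]))-[263,137]+.5)*5; cv2.circle(c,tuple(int(v) for v in q),1,col,-1)
for t in np.linspace(0,2*np.pi,120):
    for r,z in((.021,.054),(.0125,.096)):
        q=(wproj(w,[.4983+r*np.cos(t),-.1385+r*np.sin(t),z])-[263,137]+.5)*5; cv2.circle(c,tuple(int(v) for v in q),1,(255,0,0),-1)
cv2.imwrite("pics/w6.png",c)
```

```text
shift [-0.1 -0.6  0.4] [ 0.0002 -0.0008 -0.0012]
[ 0.4977597  -0.1406331   0.20834465] [ 3.11850089e+00 -3.77887027e-01  8.55156458e-04] [-0.72084688 -0.48231382 -2.13858503] [0.04110854 0.01230778 0.01563153] stub px [318.60147496 191.29301781] [318.42489759 204.48492438]
```

View pics/w6.png

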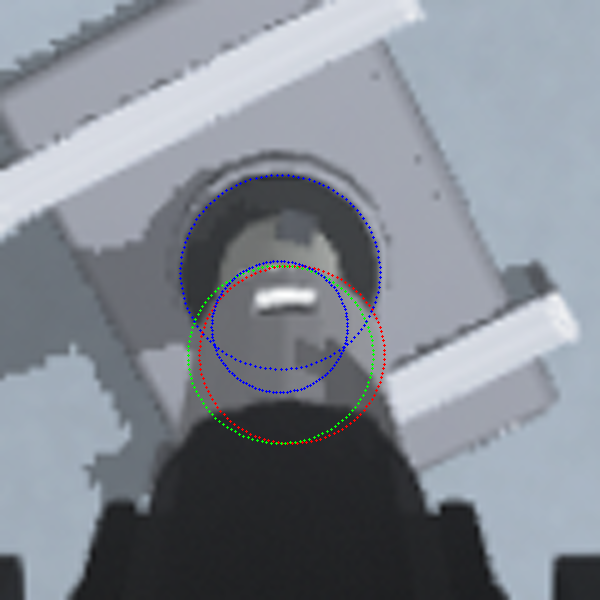

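The overlay shows the tube nearly centred over the stub. It needs about +1 mm in tool x and -1.2 mm in tool y. Next is a gentle descent.

>>> jog_arm --increments '[{"tx": 1,"ty": -1.2,"tz": 2,"wx": 0,"wy": 0,"wz": 0,"gripper": 0.1},{"tx": 1,"ty": -1.2,"tz": 6,"wx": 0,"wy": 0,"wz": 0,"gripper": 0.1},{"tx": 1,"ty": -1.2,"tz": 10,"wx": 0,"wy": 0,"wz": 0,"gripper": 0.1},{"tx": 1,"ty": -1.2,"tz": 14,"wx": 0,"wy": 0,"wz": 0,"gripper": 0.1},{"tx": 1,"ty": -1.2,"tz": 16,"wx": 0,"wy": 0,"wz": 0,"gripper": 0.1}]'

```text
time: 10.28
position: [0.4983, -0.1396, 0.1911]
tool_rot: [-3.119, 0.378, 0.002]
ft_force: [-0.4, -0.3, -1.8]
grip_width: 0.28
grip_force: 29.7
```

>>> jog_arm --increments '[{"tx": 0,"ty": 0,"tz": 1,"wx": 0,"wy": 0,"wz": 0,"gripper": 0.1},{"tx": 0,"ty": 0,"tz": 2,"wx": 0,"wy": 0,"wz": 0,"gripper": 0.1},{"tx": 0,"ty": 0,"tz": 3,"wx": 0,"wy": 0,"wz": 0,"gripper": 0.1},{"tx": 0,"ty": 0,"tz": 3,"wx": 0,"wy": 0,"wz": 0,"gripper": 0.1},{"tx": 0,"ty": 0,"tz": 3,"wx": 0,"wy": 0,"wz": 0,"gripper": 0.1}]'

```text
time: 10.7
position: [0.4988, -0.1396, 0.1891]
tool_rot: [3.119, -0.378, -0.0]
ft_force: [-0.5, 0.9, -3.0]
grip_width: 0.274
grip_force: 29.7
```

```bash
python3 -c "
from h import *
s=ctrl.get_state();print(s['position'],s['ft_force'],s['torque'])"
```

```text
[ 0.49879393 -0.13962654  0.18906671] [-0.52102383  0.88010707 -2.9839043 ] [0.15923789 0.1659957  0.04409415]
```

>>> jog_arm --increments '[{"tx": 0,"ty": 0,"tz": 1.5,"wx": 0,"wy": 0,"wz": 0,"gripper": 0.1},{"tx": 0,"ty": 0,"tz": 3,"wx": 0,"wy": 0,"wz": 0,"gripper": 0.1},{"tx": 0,"ty": 0,"tz": 4.5,"wx": 0,"wy": 0,"wz": 0,"gripper": 0.1},{"tx": 0,"ty": 0,"tz": 6,"wx": 0,"wy": 0,"wz": 0,"gripper": 0.1},{"tx": 0,"ty": 0,"tz": 6,"wx": 0,"wy": 0,"wz": 0,"gripper": 0.1}]'

```text
time: 11.12
position: [0.4987, -0.1397, 0.1827]
tool_rot: [3.119, -0.378, -0.001]
ft_force: [-0.3, -0.4, -2.1]
grip_width: 0.28
grip_force: 29.7
```

```bash
python3 -c "
from h import *
s=ctrl.get_state();print(s['position'],s['ft_force'],s['torque'])"
```

```text
[ 0.49869757 -0.13966311  0.18265161] [-0.25231023 -0.43903197 -2.06137357] [0.12848826 0.06376029 0.01872286]
```

>>> jog_arm --increments '[{"tx": 0,"ty": 0,"tz": 2,"wx": 0,"wy": 0,"wz": 0,"gripper": 0.1},{"tx": 0,"ty": 0,"tz": 4,"wx": 0,"wy": 0,"wz": 0,"gripper": 0.1},{"tx": 0,"ty": 0,"tz": 6,"wx": 0,"wy": 0,"wz": 0,"gripper": 0.1},{"tx": 0,"ty": 0,"tz": 8,"wx": 0,"wy": 0,"wz": 0,"gripper": 0.1},{"tx": 0,"ty": 0,"tz": 8,"wx": 0,"wy": 0,"wz": 0,"gripper": 0.1}]'

```text
time: 11.53
position: [0.4986, -0.1397, 0.1745]
tool_rot: [3.119, -0.378, -0.001]
ft_force: [-0.2, -0.8, -1.7]
grip_width: 0.279
grip_force: 29.7
```

>>> jog_arm --increments '[{"tx": 0,"ty": 0,"tz": 1,"wx": 0,"wy": 0,"wz": 0,"gripper": 0.1},{"tx": 0,"ty": 0,"tz": 2,"wx": 0,"wy": 0,"wz": 0,"gripper": 0.1},{"tx": 0,"ty": 0,"tz": 3,"wx": 0,"wy": 0,"wz": 0,"gripper": 0.1},{"tx": 0,"ty": 0,"tz": 4,"wx": 0,"wy": 0,"wz": 0,"gripper": 0.1},{"tx": 0,"ty": 0,"tz": 5,"wx": 0,"wy": 0,"wz": 0,"gripper": 0.1}]'

```text
time: 11.95
position: [0.4988, -0.1396, 0.17]
tool_rot: [3.119, -0.378, -0.0]
ft_force: [0.1, 0.2, -1.5]
grip_width: 0.273
grip_force: 29.7
```

```bash
python3 -c "
from h import *
s=ctrl.get_state();print(s['position'],s['ft_force'],s['torque'])"
```

```text
[ 0.49882824 -0.13962298  0.16997025] [ 0.10791902  0.17544317 -1.48459417] [ 0.18241623  0.15237517 -0.03819797]
```

>>> jog_arm --increments '[{"tx": 0,"ty": 0,"tz": 1,"wx": 0,"wy": 0,"wz": 0,"gripper": 0.1},{"tx": 0,"ty": 0,"tz": 2,"wx": 0,"wy": 0,"wz": 0,"gripper": 0.1},{"tx": 0,"ty": 0,"tz": 3,"wx": 0,"wy": 0,"wz": 0,"gripper": 0.1},{"tx": 0,"ty": 0,"tz": 4,"wx": 0,"wy": 0,"wz": 0,"gripper": 0.1},{"tx": 0,"ty": 0,"tz": 5,"wx": 0,"wy": 0,"wz": 0,"gripper": 0.1}]'

```text
time: 12.37
position: [0.499, -0.1396, 0.1656]
tool_rot: [3.118, -0.378, 0.001]
ft_force: [-2.0, 1.7, 4.3]
grip_width: 0.277
grip_force: 29.7
```

>>> jog_arm --increments '[{"tx": 0,"ty": 0,"tz": 1,"wx": 0,"wy": 0,"wz": 0,"gripper": 0.1},{"tx": 0,"ty": 0,"tz": 2,"wx": 0,"wy": 0,"wz": 0,"gripper": 0.1},{"tx": 0,"ty": 0,"tz": 3,"wx": 0,"wy": 0,"wz": 0,"gripper": 0.1},{"tx": 0,"ty": 0,"tz": 4,"wx": 0,"wy": 0,"wz": 0,"gripper": 0.1},{"tx": 0,"ty": 0,"tz": 5,"wx": 0,"wy": 0,"wz": 0,"gripper": 0.1}]'

```text
time: 12.78
position: [0.4989, -0.1397, 0.1597]
tool_rot: [-3.119, 0.378, -0.0]
ft_force: [-1.4, 0.6, -0.4]
grip_width: 0.276
grip_force: 29.8
```

```bash
python3 -c "
from h import *
s=ctrl.get_state();print(s['position'],s['ft_force'],s['torque'])"
```

```text
[ 0.49889507 -0.13966792  0.1597081 ] [-1.43223447  0.59242606 -0.42649058] [0.40824335 0.2004616  0.0048045 ]
```

>>> jog_arm --increments '[{"tx": 0,"ty": 0,"tz": 2,"wx": 0,"wy": 0,"wz": 0,"gripper": 0.1},{"tx": 0,"ty": 0,"tz": 4,"wx": 0,"wy": 0,"wz": 0,"gripper": 0.1},{"tx": 0,"ty": 0,"tz": 6,"wx": 0,"wy": 0,"wz": 0,"gripper": 0.1},{"tx": 0,"ty": 0,"tz": 8,"wx": 0,"wy": 0,"wz": 0,"gripper": 0.1},{"tx": 0,"ty": 0,"tz": 8,"wx": 0,"wy": 0,"wz": 0,"gripper": 0.1}]'

```text
time: 13.2
position: [0.4988, -0.1396, 0.1513]
tool_rot: [-3.119, 0.378, 0.0]
ft_force: [0.5, 0.8, -3.5]
grip_width: 0.273
grip_force: 29.8
```

>>> jog_arm --increments '[{"tx": 0,"ty": 0,"tz": 0.5,"wx": 0,"wy": 0,"wz": 0,"gripper": 0.1},{"tx": 0,"ty": 0,"tz": 1,"wx": 0,"wy": 0,"wz": 0,"gripper": 0.1},{"tx": 0,"ty": 0,"tz": 1.5,"wx": 0,"wy": 0,"wz": 0,"gripper": 0.1},{"tx": 0,"ty": 0,"tz": 2,"wx": 0,"wy": 0,"wz": 0,"gripper": 0.1},{"tx": 0,"ty": 0,"tz": 2.5,"wx": 0,"wy": 0,"wz": 0,"gripper": 0.1}]'

```text
time: 13.62
position: [0.4989, -0.1396, 0.1496]
tool_rot: [3.119, -0.378, 0.0]
ft_force: [-1.3, 0.9, 0.2]
grip_width: 0.272
grip_force: 29.8
```

```bash
python3 -c "
from h import *
s=ctrl.get_state();print(s['position'],s['ft_force'],s['torque'])"
```

```text
[ 0.49889076 -0.13964931  0.14963593] [-1.28050747  0.93931058  0.24872084] [0.39200999 0.17848511 0.01159569]
```

Washer contact is near. I'll continue with small steps.

>>> jog_arm --increments '[{"tx": 0,"ty": 0,"tz": 0.5,"wx": 0,"wy": 0,"wz": 0,"gripper": 0.1},{"tx": 0,"ty": 0,"tz": 1,"wx": 0,"wy": 0,"wz": 0,"gripper": 0.1},{"tx": 0,"ty": 0,"tz": 1.5,"wx": 0,"wy": 0,"wz": 0,"gripper": 0.1},{"tx": 0,"ty": 0,"tz": 1.5,"wx": 0,"wy": 0,"wz": 0,"gripper": 0.1},{"tx": 0,"ty": 0,"tz": 1.5,"wx": 0,"wy": 0,"wz": 0,"gripper": 0.1}]'

```text
time: 14.03
position: [0.4988, -0.1397, 0.1479]
tool_rot: [-3.119, 0.378, -0.0]
ft_force: [-0.6, 1.6, 0.1]
grip_width: 0.276
grip_force: 29.8
```

>>> jog_arm --increments '[{"tx": 0,"ty": 0,"tz": 0.5,"wx": 0,"wy": 0,"wz": 0,"gripper": 0.1},{"tx": 0,"ty": 0,"tz": 1,"wx": 0,"wy": 0,"wz": 0,"gripper": 0.1},{"tx": 0,"ty": 0,"tz": 1.5,"wx": 0,"wy": 0,"wz": 0,"gripper": 0.1},{"tx": 0,"ty": 0,"tz": 1.5,"wx": 0,"wy": 0,"wz": 0,"gripper": 0.1},{"tx": 0,"ty": 0,"tz": 1.5,"wx": 0,"wy": 0,"wz": 0,"gripper": 0.1}]'

```text
time: 14.45
position: [0.4989, -0.1397, 0.1468]
tool_rot: [3.119, -0.378, 0.0]
ft_force: [-1.0, 1.4, 3.1]
grip_width: 0.276
grip_force: 29.8
```

```bash
python3 -c "
from h import *
s=ctrl.get_state();print(s['position'],s['ft_force'],s['torque'])"
```

```text
[ 0.49891252 -0.1396778   0.14679935] [-1.01000641  1.40947879  3.12760559] [ 0.49044322  0.34396286 -0.03945697]
```

>>> jog_arm --increments '[{"tx": 0,"ty": 0,"tz": 0.5,"wx": 0,"wy": 0,"wz": 0,"gripper": 0.1},{"tx": 0,"ty": 0,"tz": 1,"wx": 0,"wy": 0,"wz": 0,"gripper": 0.1},{"tx": 0,"ty": 0,"tz": 1.5,"wx": 0,"wy": 0,"wz": 0,"gripper": 0.1},{"tx": 0,"ty": 0,"tz": 2,"wx": 0,"wy": 0,"wz": 0,"gripper": 0.1},{"tx": 0,"ty": 0,"tz": 2,"wx": 0,"wy": 0,"wz": 0,"gripper": 0.1}]'

```text
time: 14.87
position: [0.499, -0.1397, 0.1453]
tool_rot: [3.118, -0.378, 0.0]
ft_force: [-2.6, 2.0, 6.5]
grip_width: 0.275
grip_force: 29.8
```

>>> jog_arm --increments '[{"tx": 0,"ty": 0,"tz": 0,"wx": 0,"wy": 0,"wz": 0,"gripper": 0.1},{"tx": 0,"ty": 0,"tz": 0,"wx": 0,"wy": 0,"wz": 0,"gripper": 0.1},{"tx": 0,"ty": 0,"tz": 0,"wx": 0,"wy": 0,"wz": 0,"gripper": 0.1},{"tx": 0,"ty": 0,"tz": 0,"wx": 0,"wy": 0,"wz": 0,"gripper": 0.1},{"tx": 0,"ty": 0,"tz": 0,"wx": 0,"wy": 0,"wz": 0,"gripper": 0.1}]'

```text
time: 15.28
position: [0.499, -0.1397, 0.1453]
tool_rot: [3.118, -0.378, 0.0]
ft_force: [-1.8, 2.8, 7.7]
grip_width: 0.272
grip_force: 29.8
```

```bash
python3 -c "
from h import *
s=ctrl.get_state();print(s['position'],s['ft_force'],s['torque'])"
```

```text
[ 0.49896791 -0.13967633  0.14525304] [-1.76773039  2.84196557  7.71576582] [ 0.63398449  0.71007334 -0.01798467]
```

The push is about 10 N. Now I'll turn slowly.

>>> jog_arm --increments '[{"tx": 0,"ty": 0,"tz": 0,"wx": 0,"wy": 0,"wz": 0.02,"gripper": 0.1},{"tx": 0,"ty": 0,"tz": 0,"wx": 0,"wy": 0,"wz": 0.04,"gripper": 0.1},{"tx": 0,"ty": 0,"tz": 0,"wx": 0,"wy": 0,"wz": 0.06,"gripper": 0.1},{"tx": 0,"ty": 0,"tz": 0,"wx": 0,"wy": 0,"wz": 0.08,"gripper": 0.1},{"tx": 0,"ty": 0,"tz": 0,"wx": 0,"wy": 0,"wz": 0.1,"gripper": 0.1}]'

```text
time: 15.7
position: [0.4988, -0.1398, 0.1451]
tool_rot: [3.095, -0.534, 0.0]
ft_force: [-3.3, 0.9, 6.7]
grip_width: 0.276
grip_force: 29.8
```

```bash
python3 -c "
from h import *
s=ctrl.get_state();print(s['position'],s['ft_force'],s['torque'])"
```

```text
[ 0.49884643 -0.13980482  0.14511422] [-3.29976445  0.91680029  6.68228944] [0.53992513 0.65770099 0.06691291]
```

>>> jog_arm --increments '[{"tx": 0,"ty": 0,"tz": 0.5,"wx": 0,"wy": 0,"wz": 0.015,"gripper": 0.1},{"tx": 0,"ty": 0,"tz": 0.5,"wx": 0,"wy": 0,"wz": 0.03,"gripper": 0.1},{"tx": 0,"ty": 0,"tz": 0.5,"wx": 0,"wy": 0,"wz": 0.045,"gripper": 0.1},{"tx": 0,"ty": 0,"tz": 0.5,"wx": 0,"wy": 0,"wz": 0.06,"gripper": 0.1},{"tx": 0,"ty": 0,"tz": 0.5,"wx": 0,"wy": 0,"wz": 0.075,"gripper": 0.1}]'

```text
time: 16.12
position: [0.4988, -0.1398, 0.1447]
tool_rot: [3.073, -0.65, 0.0]
ft_force: [-2.7, 2.3, 8.4]
grip_width: 0.276
grip_force: 29.8
```

```bash
python3 -c "
from h import *
s=ctrl.get_state();print(s['position'],s['ft_force'],s['torque'],2*s['tool_rot'][1]/3.14)"
```

```text
[ 0.49883813 -0.13983479  0.14474238] [-2.68096967  2.2956283   8.38492452] [0.54619063 0.76620537 0.03391825] -0.41386282993941187
```

>>> jog_arm --increments '[{"tx": 0,"ty": 0,"tz": 0,"wx": 0,"wy": 0,"wz": 0.012,"gripper": 0.1},{"tx": 0,"ty": 0,"tz": 0,"wx": 0,"wy": 0,"wz": 0.024,"gripper": 0.1},{"tx": 0,"ty": 0,"tz": 0,"wx": 0,"wy": 0,"wz": 0.036,"gripper": 0.1},{"tx": 0,"ty": 0,"tz": 0,"wx": 0,"wy": 0,"wz": 0.048,"gripper": 0.1},{"tx": 0,"ty": 0,"tz": 0,"wx": 0,"wy": 0,"wz": 0.06,"gripper": 0.1}]'

```text
time: 16.53
position: [0.4988, -0.1399, 0.1447]
tool_rot: [3.052, -0.741, 0.0]
ft_force: [-2.4, 1.6, 7.0]
grip_width: 0.276
grip_force: 29.8
```

```bash
python3 -c "
from h import *
s=ctrl.get_state();print(s['position'],s['ft_force'],s['torque'],2*s['tool_rot'][1]/3.14)"
```

```text
[ 0.49879679 -0.1398523   0.14473659] [-2.40901479  1.63077681  7.02570171] [0.54888942 0.80181387 0.02526566] -0.47220856035535597
```

>>> jog_arm --increments '[{"tx": 0,"ty": 0,"tz": 0.2,"wx": 0,"wy": 0,"wz": 0.012,"gripper": 0.1},{"tx": 0,"ty": 0,"tz": 0.2,"wx": 0,"wy": 0,"wz": 0.024,"gripper": 0.1},{"tx": 0,"ty": 0,"tz": 0.2,"wx": 0,"wy": 0,"wz": 0.036,"gripper": 0.1},{"tx": 0,"ty": 0,"tz": 0.2,"wx": 0,"wy": 0,"wz": 0.048,"gripper": 0.1},{"tx": 0,"ty": 0,"tz": 0.2,"wx": 0,"wy": 0,"wz": 0.06,"gripper": 0.1}]'

```text
time: 16.95
position: [0.4988, -0.1398, 0.1446]
tool_rot: [3.028, -0.833, 0.0]
ft_force: [-3.7, 1.9, 8.0]
grip_width: 0.273
grip_force: 29.8
```

```bash
python3 -c "
from h import *
s=ctrl.get_state();print(s['position'],s['ft_force'],s['torque'],2*s['tool_rot'][1]/3.14)"
```

```text
[ 0.49880667 -0.1398368   0.14458552] [-3.69983885  1.940748    8.00645283] [0.51228194 0.88871062 0.14364953] -0.530300682980178
```

>>> jog_arm --increments '[{"tx": 0,"ty": 0,"tz": 0,"wx": 0,"wy": 0,"wz": 0.01,"gripper": 0.1},{"tx": 0,"ty": 0,"tz": 0,"wx": 0,"wy": 0,"wz": 0.02,"gripper": 0.1},{"tx": 0,"ty": 0,"tz": 0,"wx": 0,"wy": 0,"wz": 0.03,"gripper": 0.1},{"tx": 0,"ty": 0,"tz": 0,"wx": 0,"wy": 0,"wz": 0.03,"gripper": 0.1},{"tx": 0,"ty": 0,"tz": 0,"wx": 0,"wy": 0,"wz": 0.03,"gripper": 0.1}]'

```text
time: 17.37
position: [0.4988, -0.1398, 0.1446]
tool_rot: [3.016, -0.877, 0.0]
ft_force: [-3.3, 1.6, 7.5]
grip_width: 0.274
grip_force: 29.8
```

```bash
python3 -c "
from h import *
s=ctrl.get_state();print(s['position'],s['ft_force'],s['torque'],2*s['tool_rot'][1]/3.14)"
```

```text
[ 0.49882531 -0.13980841  0.14459214] [-3.32889565  1.61041483  7.52118888] [0.53583966 0.84074787 0.05670656] -0.5586229668179746
```

>>> jog_arm --increments '[{"tx": 0,"ty": 0,"tz": 0.2,"wx": 0,"wy": 0,"wz": 0.01,"gripper": 0.1},{"tx": 0,"ty": 0,"tz": 0.3,"wx": 0,"wy": 0,"wz": 0.02,"gripper": 0.1},{"tx": 0,"ty": 0,"tz": 0.5,"wx": 0,"wy": 0,"wz": 0.03,"gripper": 0.1},{"tx": 0,"ty": 0,"tz": 0.5,"wx": 0,"wy": 0,"wz": 0.04,"gripper": 0.1},{"tx": 0,"ty": 0,"tz": 0.5,"wx": 0,"wy": 0,"wz": 0.04,"gripper": 0.1}]'

```text
time: 17.78
position: [0.499, -0.1395, 0.1444]
tool_rot: [2.998, -0.937, 0.001]
ft_force: [-3.3, 3.1, 8.6]
grip_width: 0.276
grip_force: 29.8
```

Run:
```python
from h import *
T=[];F=[]
for k in range(4):
    w=vision.get_image("wrist"); s=ctrl.get_state(); T.append(s['torque']); F.append(s['ft_force'])
p=np.array(s["position"]);Rt=R.from_rotvec(s["tool_rot"]).as_matrix()
print(p,np.mean(F,0),np.mean(T,0),2*np.arctan2(s['tool_rot'][1],s['tool_rot'][0]))
u=wproj(w,p+Rt@np.array([.016,-.0007,.094-.0225])); print(u)
g=cv2.cvtColor(w["color"],cv2.COLOR_BGR2GRAY); x,y=u.astype(int); print(g[y-12:y+6,x-10:x+11])
cv2.imwrite("w7.png",w["color"])
```

```text
[ 0.49900536 -0.13952765  0.14435896] [-2.67409473  2.09269038  9.17557963] [0.71988732 0.89342505 0.10659467] -0.6057843736294592
[320.11352134 196.08469801]
[[112 130 145 156 160 160 159 159 159 160 161 161 161 162 163 164 164 166
  169 162 139]
 [151 155 157 159 148 134 132 115 114 103  96 102 113 102 126 136 145 160
  160 163 164]
 [158 159 132 115 101  92  92  81  79  71  64  69  78  69  87  93  99 110
  115 138 156]
 [136 126  93  70  59  60  63  65  64  63  63  63  63  63  62  62  60  61
   70  98 121]
 [ 92  58  63  64  65  63  64  64  64  64  64  64  65  64  64  64  63  64
   64  62  69]
 [ 64  64  64  63  64  63  64  66  68  67  69  70  67  67  64  63  63  63
   64  63  63]
 [ 63  64  64  64  65  64  65  76  88  94  96  93  79  80  69  63  62  63
   63  61  63]
 [ 63  64  65  82 102 114 114 116 118 120 124 128 126 126 125 127 119  91
   64  63  63]
 [ 66  76  91 102 115 125 125 125 126 127 132 136 136 137 137 140 138 130
  122  97  73]
 [ 88  96 108 112 120 125 125 126 125 127 132 137 137 137 137 139 142 148
  148 128 114]
 [109 109 109 111 117 121 117 119 120 120 122 128 137 153 149 146 148 148
  148 148 148]
 [109 109 109 103 104 100  80  91  92  84  73  91 140 196 184 173 164 147
  148 147 148]
 [102 102 101  94  85  80  76  83  89  88  86 112 174 232 235 216 170 147
  147 147 148]
 [100 101 106 100  92  87  87  88  89  88  88 104 147 214 234 210 138 148
  147 147 147]
 [105 105 108 118 110  91  91  90  93  98  97  99 112 148 184 158 119 148
  147 148 148]
 [109 109 110 128 121 102 103 104 107 113 115 113 109  94  93 103 123 145
  147 147 148]
 [109 109 109 121 122 120 125 125 125 126 131 136 137 137 137 133 132 138
  147 147 148]
 [109 109 109 118 123 125 124 125 124 126 131 136 137 137 137 136 139 145
  147 147 148]]
```

```bash
python3 -c "
import cv2
i=cv2.imread('w7.png'); cv2.imwrite('pics/w7c.png',cv2.resize(i[165:225,290:350],(600,600),interpolation=cv2.INTER_CUBIC))"
```

```text
(no output)
```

View pics/w7c.png

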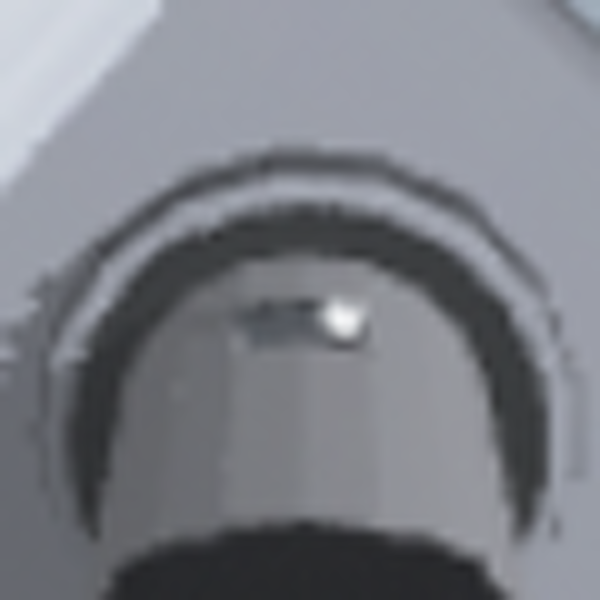

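The last crop shows the hole at (300,322), with the grey button filling its left part and the bright sill on the right. So the button appears to be out, near one edge of the hole. I'll turn back to centre and test by lifting lightly.

>>> jog_arm --increments '[{"tx": 0,"ty": 0,"tz": 0,"wx": 0,"wy": 0,"wz": -0.02,"gripper": 0.1},{"tx": 0,"ty": 0,"tz": 0,"wx": 0,"wy": 0,"wz": -0.04,"gripper": 0.1},{"tx": 0,"ty": 0,"tz": 0,"wx": 0,"wy": 0,"wz": -0.055,"gripper": 0.1},{"tx": 0,"ty": 0,"tz": -0.5,"wx": 0,"wy": 0,"wz": -0.055,"gripper": 0.1},{"tx": 0,"ty": 0,"tz": -1,"wx": 0,"wy": 0,"wz": -0.055,"gripper": 0.1}]'

```text
time: 18.4
position: [0.499, -0.1395, 0.145]
tool_rot: [3.023, -0.855, 0.001]
ft_force: [-2.2, 2.0, 6.2]
grip_width: 0.277
grip_force: 29.8
```

>>> jog_arm --increments '[{"tx": 0,"ty": 0,"tz": -0.5,"wx": 0,"wy": 0,"wz": 0,"gripper": 0.1},{"tx": 0,"ty": 0,"tz": -1,"wx": 0,"wy": 0,"wz": 0,"gripper": 0.1},{"tx": 0,"ty": 0,"tz": -1.5,"wx": 0,"wy": 0,"wz": 0,"gripper": 0.1},{"tx": 0,"ty": 0,"tz": -2,"wx": 0,"wy": 0,"wz": 0,"gripper": 0.1},{"tx": 0,"ty": 0,"tz": -2,"wx": 0,"wy": 0,"wz": 0,"gripper": 0.1}]'

```text
time: 18.82
position: [0.4989, -0.1395, 0.1461]
tool_rot: [-3.023, 0.855, -0.0]
ft_force: [-0.6, 2.1, 1.6]
grip_width: 0.274
grip_force: 29.8
```

```bash
python3 -c "
from h import *
s=ctrl.get_state();print(s['position'],s['ft_force'],s['torque'],s['time'])"
```

```text
[ 0.49894167 -0.1394882   0.14608637] [-0.58720189  2.14361101  1.58321358] [ 0.71141584  0.05795256 -0.06250992] 18.8167
```

>>> jog_arm --increments '[{"tx": 0,"ty": 0,"tz": -0.5,"wx": 0,"wy": 0,"wz": 0,"gripper": 0.1},{"tx": 0,"ty": 0,"tz": -1,"wx": 0,"wy": 0,"wz": 0,"gripper": 0.1},{"tx": 0,"ty": 0,"tz": -1.5,"wx": 0,"wy": 0,"wz": 0,"gripper": 0.1},{"tx": 0,"ty": 0,"tz": -2,"wx": 0,"wy": 0,"wz": 0,"gripper": 0.1},{"tx": 0,"ty": 0,"tz": -2,"wx": 0,"wy": 0,"wz": 0,"gripper": 0.1}]'

```text
time: 19.23
position: [0.4985, -0.1395, 0.1469]
tool_rot: [-3.022, 0.854, 0.001]
ft_force: [5.4, 0.9, -12.8]
grip_width: 0.272
grip_force: 29.8
```

```bash
python3 -c "
from h import *
s=ctrl.get_state();print(s['position'],s['ft_force'],s['torque'],s['time'])"
```

```text
[ 0.49849543 -0.13950862  0.14686153] [  5.40785987   0.89228017 -12.8273784 ] [ 0.48822471 -1.27032228  0.02612759] 19.2333
```

The joint pulls back with 11 N at an unchanged height, so it is locked. I'll relax 1.5 mm, open and withdraw.

>>> jog_arm --increments '[{"tx": 0,"ty": 0,"tz": 0.7,"wx": 0,"wy": 0,"wz": 0,"gripper": 0.1},{"tx": 0,"ty": 0,"tz": 1.5,"wx": 0,"wy": 0,"wz": 0,"gripper": 0.1},{"tx": 0,"ty": 0,"tz": 1.5,"wx": 0,"wy": 0,"wz": 0,"gripper": 0.1},{"tx": 0,"ty": 0,"tz": 1.5,"wx": 0,"wy": 0,"wz": 0,"gripper": 0.4},{"tx": 0,"ty": 0,"tz": 1.5,"wx": 0,"wy": 0,"wz": 0,"gripper": 0.7}]'

```text
time: 19.65
position: [0.4992, -0.1407, 0.1482]
tool_rot: [3.021, -0.855, 0.002]
ft_force: [0.8, 0.8, 0.5]
grip_width: 0.357
grip_force: 0.0
```

>>> jog_arm --increments '[{"tx": 0,"ty": 0,"tz": 0,"wx": 0,"wy": 0,"wz": 0,"gripper": 0.9},{"tx": 0,"ty": 0,"tz": 0,"wx": 0,"wy": 0,"wz": 0,"gripper": 0.9},{"tx": 0,"ty": 0,"tz": 0,"wx": 0,"wy": 0,"wz": 0,"gripper": 0.9},{"tx": 0,"ty": 0,"tz": 0,"wx": 0,"wy": 0,"wz": 0,"gripper": 0.9},{"tx": 0,"ty": 0,"tz": 0,"wx": 0,"wy": 0,"wz": 0,"gripper": 0.9}]'

```text
time: 20.07
position: [0.4989, -0.1398, 0.147]
tool_rot: [3.023, -0.855, 0.0]
ft_force: [-0.0, 0.4, -0.7]
grip_width: 0.721
grip_force: 0.0
```

>>> jog_arm --increments '[{"tx": 0,"ty": 0,"tz": 0,"wx": 0,"wy": 0,"wz": 0,"gripper": 0.9},{"tx": 0,"ty": 0,"tz": 0,"wx": 0,"wy": 0,"wz": 0,"gripper": 0.9},{"tx": 0,"ty": 0,"tz": -5,"wx": 0,"wy": 0,"wz": 0,"gripper": 0.9},{"tx": 0,"ty": 0,"tz": -15,"wx": 0,"wy": 0,"wz": 0,"gripper": 0.9},{"tx": 0,"ty": 0,"tz": -30,"wx": 0,"wy": 0,"wz": 0,"gripper": 0.9}]'

```text
time: 20.48
position: [0.4981, -0.1394, 0.1768]
tool_rot: [-3.023, 0.855, 0.003]
ft_force: [-0.5, -0.9, -0.8]
grip_width: 0.898
grip_force: 0.0
```

>>> jog_arm --increments '[{"tx": 0,"ty": 0,"tz": -25,"wx": 0,"wy": 0,"wz": 0,"gripper": 0.9},{"tx": 0,"ty": 0,"tz": -55,"wx": 0,"wy": 0,"wz": 0,"gripper": 0.9},{"tx": 0,"ty": 0,"tz": -85,"wx": 0,"wy": 0,"wz": 0,"gripper": 0.9},{"tx": 0,"ty": 0,"tz": -105,"wx": 0,"wy": 0,"wz": 0,"gripper": 0.9},{"tx": 0,"ty": 0,"tz": -110,"wx": 0,"wy": 0,"wz": 0,"gripper": 0.9}]'

```text
time: 20.9
position: [0.5009, -0.1399, 0.292]
tool_rot: [3.022, -0.854, 0.012]
ft_force: [1.3, 0.4, 0.6]
grip_width: 0.9
grip_force: 0.0
```

>>> jog_arm --increments '[{"tx": 0,"ty": 0,"tz": 0,"wx": 0,"wy": 0,"wz": 0,"gripper": 0.9},{"tx": 0,"ty": 0,"tz": 0,"wx": 0,"wy": 0,"wz": 0,"gripper": 0.9},{"tx": 0,"ty": 0,"tz": 0,"wx": 0,"wy": 0,"wz": 0,"gripper": 0.9},{"tx": 0,"ty": 0,"tz": 0,"wx": 0,"wy": 0,"wz": 0,"gripper": 0.9},{"tx": 0,"ty": 0,"tz": 0,"wx": 0,"wy": 0,"wz": 0,"gripper": 0.9}]'

```text
time: 21.32
position: [0.4982, -0.1395, 0.2856]
tool_rot: [-3.023, 0.855, 0.003]
ft_force: [-0.2, -0.3, 0.4]
grip_width: 0.9
grip_force: 0.0
```

Run:
```python
from h import *
im=vision.get_image("scene"); print([(np.round(b["bbox"]).tolist(),round(b["conf"],2)) for b in vision.spot_in("scene","handle")])
print("expected foot/top px",proj(im,[.4983,-.1385,.052]),proj(im,[.4983,-.1385,.198]))
g=cv2.cvtColor(im["color"],cv2.COLOR_BGR2GRAY); u,v=proj(im,[.4983,-.1385,.18]).astype(int)
for z in(.19,.15,.10,.07): u,v=proj(im,[.4983,-.1385,z]).astype(int); print(z,u,g[v,u-14:u+15].tolist())
```

```text
[([235.0, 142.0, 253.0, 194.0], 0.95), ([488.0, 253.0, 523.0, 308.0], 0.84), ([381.0, 156.0, 398.0, 201.0], 0.81), ([429.0, 170.0, 451.0, 219.0], 0.77), ([404.0, 146.0, 428.0, 194.0], 0.66)]
expected foot/top px [249.12096945 190.91307806] [244.3438176  147.36756353]
0.19 244 [201, 200, 200, 200, 196, 197, 107, 31, 30, 32, 28, 35, 28, 31, 27, 29, 25, 27, 20, 25, 11, 12, 93, 189, 204, 206, 205, 205, 206]
0.15 245 [63, 60, 61, 62, 65, 62, 45, 23, 16, 10, 10, 4, 6, 15, 8, 9, 12, 12, 3, 5, 9, 18, 50, 184, 200, 203, 201, 201, 199]
0.1 247 [144, 144, 144, 145, 142, 144, 146, 144, 137, 122, 115, 114, 113, 117, 116, 113, 112, 107, 103, 97, 118, 144, 149, 147, 147, 149, 149, 150, 149]
0.07 248 [146, 146, 104, 84, 79, 101, 105, 119, 121, 106, 112, 115, 113, 115, 119, 115, 112, 107, 101, 91, 164, 185, 186, 187, 180, 178, 169, 156, 153]
```

The handle stands upright on the stub where expected, and the gripper is clear above it. Handing in.

```bash
python3 -c "
from bench import ctrl
print(ctrl.close_job())"
```

```text
the job is handed in; nothing more can be done
None
```

The job is handed in at about 21 s; no verdict was returned. The handle stands upright on the stub and held firm against a light upward pull of about 11 N. The press was about 11 N by the wrist sensor, the gripper is clear, and I saw no contact with the other things in the tray.

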